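Release the ratchet and open the display clamp

TASK

Open the display clamp that holds the soil-section block: with the fingertips, press down the ratchet release tab on the sliding jaw, then push the jaw back along its bar, away from the block, until it is fully home against the end stop. Leave the block standing where it is and do not move the flask, the bottle or the beaker; nothing is to be picked up.

Things in the scene. Friction and masses are not known exactly. Their poses are not given: they have to be found in the camera images.
- clamp: Display clamp, fixed to the table: flat aluminium base 376 x 100 x 10 mm. Origin on the table, on its long centre line; x runs along the base the way the jaw opens, z up. In order along x: upright end plate (inner face x = -241 mm, top 85 mm above table), clear block, black sliding jaw over a raised toothed bar, low end stop (inner face x = +116 mm, top 32 mm above table).
- jaw (a joint): Travel of the black jaw along clamp +x in m: 0 = nearest the block, 0.13 = fully back against the end stop. Ratchet engaged: it opens by at most about 6 mm. Tab fully down: it slides with about 3 N and stays where left.
- release (a joint): Angle of the ratchet release tab in rad: 0 = up, ratchet engaged; 0.22 = fully down, ratchet free (free from about 0.15). Pressing the tab down raises this value. It takes 2 to 7 N, and the tab stays down when let go.
- release_pad (a point): Middle of the top of the release tab, a ribbed steel pad 22 mm (along clamp x) x 36 mm between the jaw's two plates, 49 mm above the table when up. It lies 65 mm in clamp -x from the push plate's face. Pressed fully, its middle sinks about 8 mm and shifts about 2 mm to clamp -x. The point moves with the tab.
- jaw_mid (a point): Middle of the black jaw (98 mm along clamp x, 90 mm wide), 42 mm above the table. At each end it has an upright plate 8 mm thick, top 85 mm above the table: the front one faces the block, the rear one is the push plate. The space between them, 82 mm long, holds the steel tab in its front half and a flat cover, top 44 mm above the table, in its rear half.
- push_face (a point): Point on the jaw's rear push plate, in the middle of its width, on the face that looks towards the block (clamp -x), 70 mm above the table, 15 mm below the plate's top edge. Pushing this face towards clamp +x opens the jaw.
- section_center (a point): Centre of the soil-section block, a clear cast-resin block with layers, 110 mm (along clamp x) x 50 x 75 mm high, about 0.45 kg, standing loose on the clamp base (its underside 10 mm above the table) between the fixed end plate and the jaw.
- flask_center (a point): Centre (half-way up) of a white conical flask, 80 mm across the foot, 118 mm high, loose on the table.
- bottle_center (a point): Centre (half-way up) of a white capped bottle, 60 mm across, 140 mm high, loose on the table.
- beaker_center (a point): Centre (half-way up) of an open glass beaker, 66 mm across, 75 mm high, loose on the table.
Not all that is in view belongs to the job. Leave any purple or red look-alike of the part that bears section_center alone.

How it is judged (in metres and radians):
On the way, in this order (a step that is already met when the one before it is completed fails the run):
1. the release tab has been pressed down and the ratchet is free (value of joint release above 0.12 rad), for 0.2 s.
2. the jaw has been pushed back to the end stop (value of joint jaw above 0.125 m), for 0.2 s.
At the end, for the whole second after the job is handed in: The jaw rests within 5 mm of the end stop; the block stands upright within 12 mm of where it was; flask, bottle and beaker are within 20 mm of where they were (value of joint jaw above 0.125 m and velocity of joint jaw below 0.005 m/s and distance of section_center from where it was at the start of the episode below 0.012 m and angle between section_center's own z axis and vertical below 0.1 rad and linear speed of section below 0.01 m/s and distance of each of flask_center, bottle_center, beaker_center from where it was at the start of the episode below 0.02 m); the robot touches nothing.
It fails at once if the soil-section block is shifted more than 12 mm, lifted or tipped (distance of section_center from where it was at the start of the episode above 0.012 m or angle between section_center's own z axis and vertical above 0.15 rad).
It fails at once if the flask, bottle or beaker is moved more than 20 mm or lifted (distance of any of flask_center, bottle_center, beaker_center from where it was at the start of the episode above 0.02 m).
It also fails if it takes over 38 s, if anything falls off the work surface, if the arm or the gripper's body presses on something with over 40 N, if the wrist force passes 120 N, or if a joint passes its speed limit or range.

ROBOT

A 6-joint arm with a two-finger parallel gripper is mounted at the origin on the work surface. World frame = base frame: x ahead of the robot, y to its left, z up, the work surface at z = 0. Lengths are in m, angles in degrees, forces in N, time in s.
With the tool pointing down it reaches from about 0.4 to 0.825 m from the base axis. Payload 7 kg.
Tool frame: the origin (TCP) lies midway between the tips of the shut fingers; the grasp point (between the pads) lies 19 mm behind it; z points along the fingers, y is the direction in which the jaws open and shut (so a half turn about z gives the same grasp; the last joint's range is limited). The gripper opens to 88 mm and grips with 3 to 60 N. Pads are 19 mm wide; open, the fingers measure 130 mm over their backs; the gripper's body (78 mm by 193 mm) begins 47 mm behind the grasp point.
Start: joints at [-59.353, 20.546, 0.682, 0, -70.136, -16.507], TCP at [0.165, -0.655, 0.196] pointing down, gripper open.
Joint ranges: [-176.03, 176.03], [-82.01, 121.73], [-58.28, 71.71], [-173.87, 95.51], [-174.79, -0.11], [-173.66, 173.66]. Speed limits (degrees/s): [136.94, 136.94, 172.46, 180, 180, 180].

INTERFACE

Orientations are given as [roll, pitch, yaw] about the fixed x, y, z axes, in that order (R = Rz(yaw) Ry(pitch) Rx(roll)).
In Python, from plant import ctrl, snapshot gives the robot as it stands.
- The arm moves only by the shell command python3 -m pendant 'ROWS'. ROWS is JSON, a list of rows, each a list of 7 numbers: the shift along the tool's x, y, z in m, then the turn, a rotation vector about the tool's x, y, z in rad, then the opening, from -1 (shut) to 1 (fully open), so that 0 is half open. In form: [[x, y, z, ax, ay, az, jaw], ...]. A call has 1 to 12 rows; each row is the pose to reach, as a shift and turn from the pose commanded when the call began, along the tool's axes at that moment; what a row does not reach only later rows make up. A row lasts 1/8 s, in which the tool goes at most 62.5 mm and 10.7 degrees, less where a joint would pass 70% of its speed; a pose out of reach is approached as far as the arm can. A call with a gripper value outside its range is refused whole. The fingers move at their own pace and stop on an object; the grip force is fixed at half the most. Time passes only in rows, so rows that repeat a pose let the fingers close. It gives the time, the measured TCP pose, the force and the opening at its end, in the units of the state.
- ctrl.get_obs(): the state, without advancing time (a new reading comes with each control period).
- snapshot(name): name is "scene" or "top" or "wrist"; returns a dict with "image" (480x640x3 uint8, blue, green, red), "mtx" (3x3 intrinsics, pixels), "eye" and "attitude" of the camera in the world; the wrist camera has in their place "tool_from_camera" (4x4, takes a point from camera to tool coordinates, whose origin is the TCP and whose axes are the flange's). Camera axes: x right, y up, looking along -z (the intrinsics and any distortion apply to the point x, -y, -z); pixel columns grow to the right and rows downward; lengths in m; the calibration is good to about 2 mm. A picture is of the moment at which its call begins: read the wrist's pose just before it. There is no depth.
- ctrl.close_job(): hands the job in, once; it reports no verdict.
The state is a dict: "clock": time; "joint_pos": joint angles; "qvel": joint speeds; "tau": joint torques, N m; "tool_pos": TCP position; "orientation": TCP orientation; "force": force on the tool from outside, world axes, zero at the start; "moment": the same for the moment, N m; "opening": finger opening in m.
Only numpy, scipy, OpenCV 4.12 (cv2) and the standard library are available. Lean on these libraries where they do the work, as an engineer would, in place of code of your own. Each camera call takes 0.05 s, during which the arm holds its last target.

## Working session

There is one attempt and no reset: what is moved stays moved. The work goes in short steps, Python scripts to look and compute and a shell command to move; the robot and the scene stay as the last step left them, time stands still between calls to the robot, and variables do not carry over. Pictures are saved under pics/ and viewed, and the job is handed in when it is done.

```bash
ls; mkdir -p pics; python3 - <<'E'
from plant import ctrl, snapshot
import cv2
o=ctrl.get_obs(); print(o)
for n in ("scene","top","wrist"):
    s=snapshot(n); cv2.imwrite(f"pics/{n}0.png",s["image"])
    print(n,{k:(v.tolist() if hasattr(v,'tolist') else v) for k,v in s.items() if k!="image"})
E
```

```text
pics
{'clock': 0.0, 'joint_pos': array([-5.93523188e+01,  2.05935715e+01,  6.35278128e-01, -2.09290854e-02,
       -7.01345907e+01, -1.65069033e+01]), 'qvel': array([-0.06015261, -0.17542667, -0.04459818, -0.03957275,  0.04261077,
       -0.04719127]), 'tau': array([-2.65424587e-04, -5.82715845e+01,  2.93067706e+01,  6.99767411e+00,
        6.96237505e-03, -1.49798116e-04]), 'tool_pos': array([ 0.16475933, -0.6540463 ,  0.19500748]), 'orientation': array([ 1.79905353e+02, -7.53023306e-03, -1.65866344e+02]), 'force': array([-0.32291332,  0.78043443, -0.43091526]), 'moment': array([-0.00847913,  0.01344608,  0.02898841]), 'opening': 0.08755086255862234}
scene {'mtx': [[440.65553601737764, 0.0, 319.24735448464827], [0.0, 440.65553601737764, 237.22069704875926], [0.0, 0.0, 1.0]], 'eye': [0.8429504665892833, -0.6734624344924746, 0.7967558555408716], 'attitude': [46.18309300214247, 0.14098107282945055, 27.97727903732554]}
top {'mtx': [[561.1734082980707, 0.0, 316.76863047525075], [0.0, 561.1734082980707, 229.4496606884846], [0.0, 0.0, 1.0]], 'eye': [0.3571771542047689, -0.02540268358819244, 1.6245335176606446], 'attitude': [3.9633905697747656, -0.23306009459524196, -89.5110163750893]}
wrist {'mtx': [[342.52985537167865, 0.0, 320.7371147396331], [0.0, 342.52985537167865, 239.03897879206053], [0.0, 0.0, 1.0]], 'tool_from_camera': [[2.562538138134723e-05, 0.953320392495141, 0.3019606408064636, 0.08190839130498488], [0.9999997268758921, -0.0002474698969191287, 0.0006964242899928693, 0.001085054917148831], [0.0007386416461332408, 0.30196054048759496, -0.9533201384618696, -0.18819540900370035], [0.0, 0.0, 0.0, 1.0]]}
```

View pics/scene0.png

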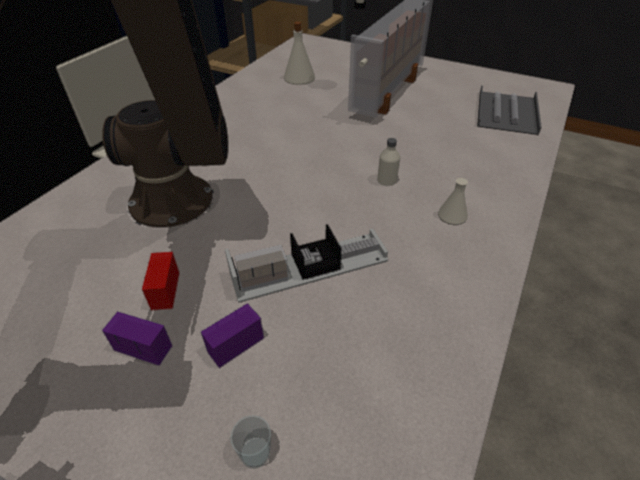

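View pics/top0.png

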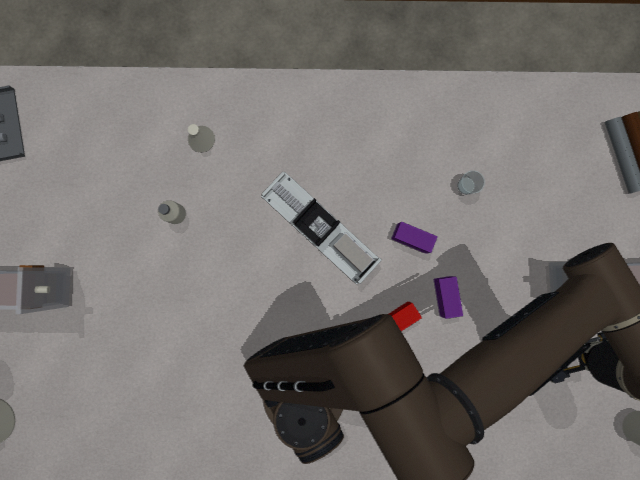

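View pics/wrist0.png

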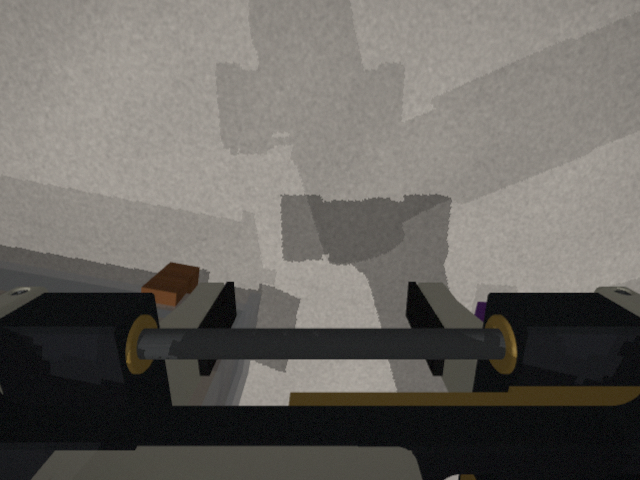

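The clamp lies at about (320,228) in the top view, with the end stop at the upper left (275,185) and the block at the lower right (352,255). I'll zoom in on both views to measure.

```bash
cat > h.py <<'E'
import numpy as np, cv2
from scipy.spatial.transform import Rotation as R
def ray(s,uv):
    K=s["mtx"]; d=np.array([(uv[0]-K[0][2])/K[0][0],-(uv[1]-K[1][2])/K[1][1],-1.])
    return np.array(s["eye"]),R.from_euler('xyz',s["attitude"],degrees=True).as_matrix()@d
def onz(s,uv,z):
    e,d=ray(s,uv); return e+d*(z-e[2])/d[2]
def proj(s,P):
    K=s["mtx"]; p=R.from_euler('xyz',s["attitude"],degrees=True).as_matrix().T@(np.array(P)-s["eye"])
    return K[0][0]*p[0]/-p[2]+K[0][2], K[1][1]*-p[1]/-p[2]+K[1][2]
E
python3 - <<'E'
from plant import snapshot
from h import *
t=snapshot("top")["image"]; s=snapshot("scene")["image"]
cv2.imwrite("pics/topz.png",cv2.resize(t[165:290,250:390],None,fx=5,fy=4.8*1.0416666,interpolation=cv2.INTER_CUBIC)[:600])
cv2.imwrite("pics/scez.png",cv2.resize(s[220:305,220:395],None,fx=4.5,fy=4.5,interpolation=cv2.INTER_CUBIC))
E
```

```text
(no output)
```

View pics/topz.png

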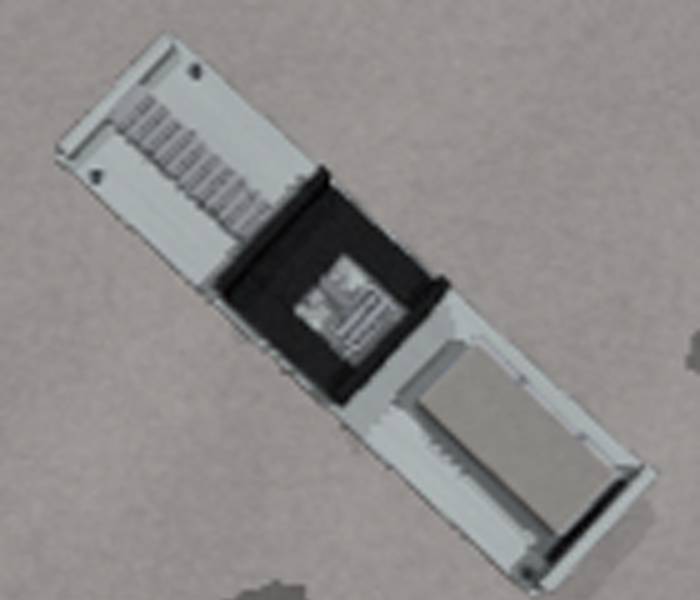

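View pics/scez.png

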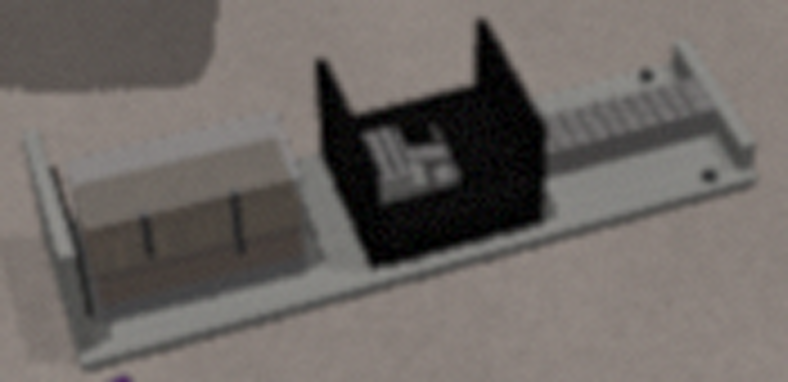

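```bash
python3 - <<'E'
from plant import snapshot
from h import *
s=snapshot("top"); c=snapshot("scene")
im=s["image"]; m=np.zeros(im.shape[:2],np.uint8); m[165:290,250:390]=255
g=cv2.cvtColor(im,cv2.COLOR_BGR2GRAY); b=((g<45)&(m>0)).astype(np.uint8)
n,l,st,ce=cv2.connectedComponentsWithStats(b); k=1+np.argmax(st[1:,4]); print(st[k],ce[k])
cn=cv2.findContours((l==k).astype(np.uint8),0,2)[0][0]; r=cv2.minAreaRect(cn); bx=cv2.boxPoints(r); print(r,bx.tolist())
W=[onz(s,p,.085) for p in bx]; [print(w.round(4)) for w in W]; print('centre',np.mean(W,0), [np.linalg.norm(W[i]-W[i-1]).round(4) for i in range(4)])
z=lambda u,v:(250+u/5,165+v/5)
rear=[onz(s,z(*p),.085) for p in((322,172),(222,290))]; fr=[onz(s,z(*p),.085) for p in((445,283),(345,400))]
print('rear',rear,'front',fr)
# end stop/end plate tops
es=[onz(s,z(*p),.032) for p in((170,38),(60,155))]; ep=[onz(s,z(*p),.085) for p in((655,468),(540,592))]
print('stop',es,np.linalg.norm(es[0]-es[1]),'plate',ep,np.linalg.norm(ep[0]-ep[1]))
d=np.mean(es,0)-np.mean(ep,0); print('len',np.linalg.norm(d[:2]),'yaw',np.degrees(np.arctan2(d[1],d[0])))
# scene plate tops
y=lambda u,v:(220+u/4.5,220+v/4.5)
print('scene front far',onz(c,y(320,60),.085),'near',)
print('scene rear far',onz(c,y(483,20),.085),'near',onz(c,y(545,125),.085))
for nme,p in(('front near',(352,165)),):print(nme,onz(c,y(*p),.085))
print('pad top', onz(s,z(370,320),.049))
E
```

```text
[293 199  46  47 819] [313.96581197 221.02686203]
((315.5716857910156, 222.1490478515625), (35.444828033447266, 32.00477600097656), 42.51044845581055) [[291.6943359375, 221.96981811523438], [313.32073974609375, 198.37734985351562], [339.44903564453125, 222.32827758789062], [317.8226318359375, 245.92074584960938]]
[0.4839 0.0384 0.085 ]
[ 0.5498 -0.0205  0.085 ]
[ 0.4841 -0.093   0.085 ]
[ 0.4186 -0.034   0.085 ]
centre [ 0.48410277 -0.0272832   0.085     ] [np.float64(0.0975), np.float64(0.0884), np.float64(0.0979), np.float64(0.0881)]
rear [array([ 0.54697539, -0.02350719,  0.085     ]), array([0.48114098, 0.03094863, 0.085     ])] front [array([ 0.48609557, -0.0917736 ,  0.085     ]), array([ 0.42116458, -0.03724407,  0.085     ])]
stop [array([0.62994836, 0.06430434, 0.032     ]), array([0.56192478, 0.12625697, 0.032     ])] 0.09200726639818094 plate [array([ 0.3853439, -0.2075186,  0.085    ]), array([ 0.3171125, -0.1446825,  0.085    ])] 0.09275720768438268
len 0.3654174916722814 yaw 47.958561352644054
scene front far [ 0.42861718 -0.03845469  0.085     ] near
scene rear far [0.48979792 0.02908537 0.085     ] near [ 0.55370037 -0.02661265  0.085     ]
front near [ 0.48133625 -0.09642433  0.085     ]
pad top [ 0.4678373  -0.05122178  0.049     ]
```

The jaw's top outline measures 97.7 x 88 mm against the given 98 x 90, so the fit is good. Its centre is (0.484, -0.027) and the opening direction is about 48°. The scene view disagrees by several mm, so I'll hover above the pad and check with the wrist camera.

```bash
cat >> h.py <<'E'
def shift(o,P,yaw):
    T=R.from_euler('xyz',o["orientation"],degrees=True)
    return T.inv().apply(np.array(P)-o["tool_pos"]).round(4),(T.inv()*R.from_euler('xyz',[180,0,yaw],degrees=True)).as_rotvec().round(4)
def wcam(s,o):
    T=np.eye(4);T[:3,:3]=R.from_euler('xyz',o["orientation"],degrees=True).as_matrix();T[:3,3]=o["tool_pos"]
    M=T@np.array(s["tool_from_camera"]); return dict(mtx=s["mtx"],eye=M[:3,3],attitude=R.from_matrix(M[:3,:3]).as_euler('xyz',degrees=True),image=s["image"])
E
python3 - <<'E'
from plant import ctrl
from h import *
print(shift(ctrl.get_obs(),(.468,-.045,.19),-132.1))
E
```

```text
(array([-0.4428,  0.5169,  0.0059]), array([ 4.000e-04,  0.000e+00, -5.892e-01]))
```

```bash
python3 -m pendant '[[-0.03,0.035,0,0,0,-0.04,-1],[-0.07,0.08,0,0,0,-0.1,-1],[-0.11,0.125,0,0,0,-0.16,-1],[-0.15,0.172,0,0,0,-0.22,-1],[-0.19,0.22,0,0,0,-0.28,-1],[-0.23,0.267,0,0,0,-0.34,-1],[-0.27,0.315,0,0,0,-0.4,-1],[-0.31,0.362,0,0,0,-0.46,-1],[-0.35,0.408,0,0,0,-0.52,-1],[-0.39,0.455,0,0,0,-0.57,-1],[-0.425,0.496,0,0,0,-0.589,-1],[-0.443,0.517,0,0,0,-0.589,-1]]'; python3 -m pendant '[[0,0,0,0,0,0,-1],[0,0,0,0,0,0,-1]]'
python3 - <<'E'
from plant import ctrl,snapshot
from h import *
o=ctrl.get_obs(); print(o["tool_pos"],o["orientation"],o["force"],o["opening"])
w=snapshot("wrist"); cv2.imwrite("pics/w1.png",w["image"])
np.save("w1o.npy",np.r_[o["tool_pos"],o["orientation"]])
E
```

```text
clock: 1.85
tool_pos: [0.4691, -0.0425, 0.1962]
orientation: [-180.0, 0.0, -132.0]
force: [-0.1, -0.2, -0.1]
opening: 0.0006
clock: 2.1
tool_pos: [0.4679, -0.0451, 0.1959]
orientation: [180.0, -0.0, -132.1]
force: [-0.7, -0.7, 0.9]
opening: 0.0003
[ 0.46785431 -0.04511254  0.19591344] [ 1.79989814e+02 -1.24411806e-02 -1.32094763e+02] [-0.69668479 -0.72780932  0.92805347] 0.00025414149515971905
```

View pics/w1.png

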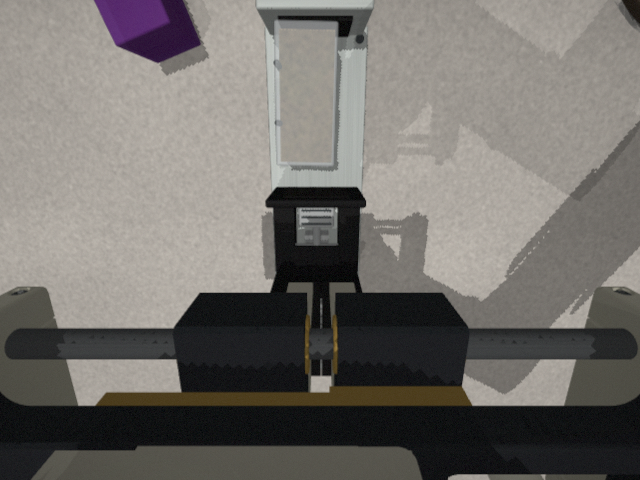

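The wrist view shows the front plate's top at rows ~188-206, cols 266-366. The ribbed pad is at about (317,217), with its hinge cover below it and the block upright at (307,92). Projecting those points:

```bash
python3 - <<'E'
from h import *
from plant import snapshot
import json
p=np.load("w1o.npy"); o=dict(tool_pos=p[:3],orientation=p[3:])
s=snapshot("wrist"); w=wcam(s,o)
u=np.array([np.cos(np.radians(47.9)),np.sin(np.radians(47.9))]); v=np.array([-u[1],u[0]])
c=np.array([.4841,-.0273])
def cl(P): d=P[:2]-c; return (d@u*1e3).round(1),(d@v*1e3).round(1)
for n,uv,z in (("front outer L",(274,188),.085),("front outer R",(361,188),.085),("front inner L",(266,206),.085),("front inner R",(366,206),.085),("pad tl",(297,207),.049),("pad tr",(338,207),.049),("pad bottom",(317,228),.049),("block near L",(280,165),.085),("block nearR",(336,167),.085),("block far L",(278,22),.085)):
    P=onz(w,uv,z); print(n,P.round(4),cl(P))
im=w["image"]; cv2.imwrite("pics/w1z.png",cv2.resize(im[170:300,240:400],None,fx=4.5,fy=4.5,interpolation=cv2.INTER_CUBIC))
E
```

```text
front outer L [ 0.4752 -0.097   0.085 ] (np.float64(-57.7), np.float64(-40.2))
front outer R [ 0.4188 -0.046   0.085 ] (np.float64(-57.7), np.float64(35.9))
front inner L [ 0.4917 -0.0904  0.085 ] (np.float64(-41.7), np.float64(-47.9))
front inner R [ 0.4258 -0.0308  0.085 ] (np.float64(-41.7), np.float64(40.9))
pad tl [ 0.479  -0.0672  0.049 ] (np.float64(-33.0), np.float64(-23.0))
pad tr [ 0.4487 -0.0398  0.049 ] (np.float64(-33.0), np.float64(17.9))
pad bottom [ 0.4789 -0.0378  0.049 ] (np.float64(-11.3), np.float64(-3.1))
block near L [ 0.4576 -0.1077  0.085 ] (np.float64(-77.4), np.float64(-34.2))
block nearR [ 0.4231 -0.0743  0.085 ] (np.float64(-75.8), np.float64(13.8))
block far L [ 0.384  -0.1857  0.085 ] (np.float64(-184.6), np.float64(-31.9))
```

View pics/w1z.png

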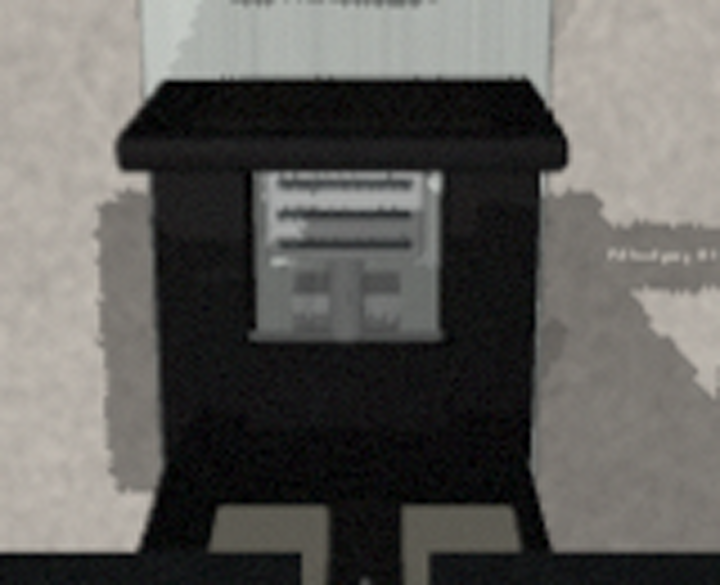

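The wrist view agrees: front plate inner face at -41.7 mm (expected -41), jaw middle about 2.5-3 mm to the clamp -y side. I'll aim at x = -22 mm from the jaw centre and -2.5 mm lateral, and descend to just above the pad.

```bash
python3 -m pendant '[[-0.002,-0.0026,0.04,0,0,0,-1],[-0.002,-0.0026,0.08,0,0,0,-1],[-0.002,-0.0026,0.11,0,0,0,-1],[-0.002,-0.0026,0.13,0,0,0,-1],[-0.002,-0.0026,0.14,0,0,0,-1],[-0.002,-0.0026,0.14,0,0,0,-1]]'
python3 - <<'E'
from plant import snapshot
import cv2
cv2.imwrite("pics/w2.png",snapshot("wrist")["image"])
E
```

```text
clock: 2.95
tool_pos: [0.4712, -0.0458, 0.0558]
orientation: [180.0, -0.0, -132.2]
force: [-0.4, 0.2, -0.2]
opening: 0.0004
```

View pics/w2.png

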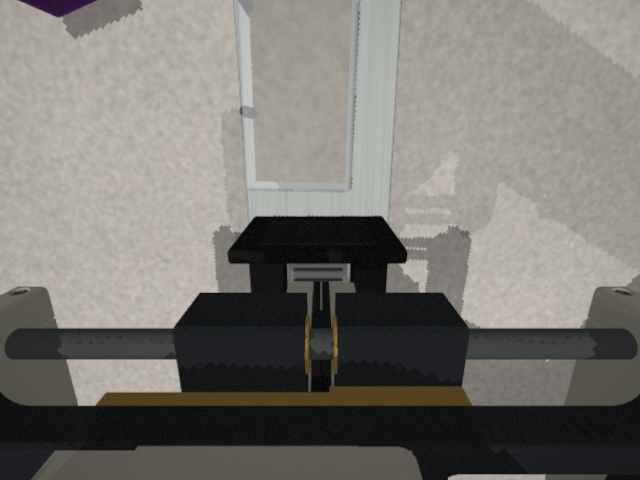

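The fingers are between the plates and centred on the ribbed pad at (319,272), behind the front plate's lower edge at row 262. Pressing down.

```bash
python3 -m pendant '[[0,0,0.004,0,0,0,-1],[0,0,0.007,0,0,0,-1],[0,0,0.010,0,0,0,-1],[0,0,0.010,0,0,0,-1]]';python3 -m pendant '[[0,0,0.002,0,0,0,-1],[0,0,0.004,0,0,0,-1],[0,0,0.004,0,0,0,-1]]'
```

```text
clock: 3.5
tool_pos: [0.4713, -0.0452, 0.0458]
orientation: [180.0, -0.0, -132.1]
force: [-0.1, 0.7, -0.2]
opening: 0.0005
clock: 3.88
tool_pos: [0.4713, -0.0453, 0.0418]
orientation: [180.0, -0.0, -132.1]
force: [-0.5, 0.3, 0.2]
opening: 0.0003
```

```bash
python3 -m pendant '[[0,0,0.002,0,0,0,-1],[0,0,0.002,0,0,0,-1]]';python3 -m pendant '[[0,0,0.002,0,0,0,-1],[0,0,0.002,0,0,0,-1]]'
python3 - <<'E'
from plant import snapshot
import cv2
cv2.imwrite("pics/w3.png",snapshot("wrist")["image"][180:400,180:460].repeat(2,0).repeat(2,1))
cv2.imwrite("pics/s3.png",cv2.resize(snapshot("scene")["image"][180:310,200:400],None,fx=4,fy=4))
E
```

```text
clock: 4.12
tool_pos: [0.4713, -0.0453, 0.0398]
orientation: [180.0, -0.0, -132.1]
force: [-1.2, 0.3, 0.2]
opening: 0.0003
clock: 4.38
tool_pos: [0.4713, -0.0453, 0.0378]
orientation: [180.0, -0.0, -132.1]
force: [-0.6, 0.4, -0.5]
opening: 0.0001
```

View pics/w3.png

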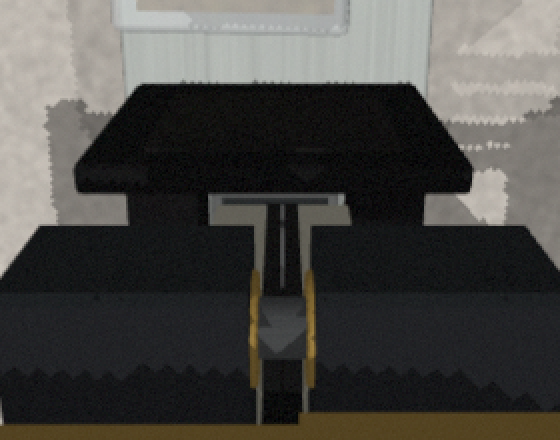

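View pics/s3.png

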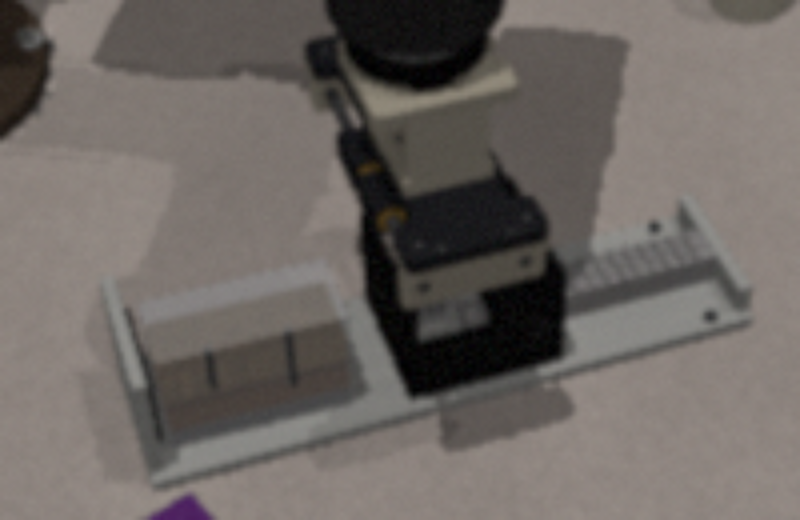

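```bash
python3 - <<'E'
from h import *
from plant import ctrl,snapshot
o=ctrl.get_obs(); s=snapshot("wrist"); w=wcam(s,o); print(o["tool_pos"],o["force"],o["moment"],o["tau"])
T=R.from_euler('xyz',o["orientation"],degrees=True).as_matrix()
for q in ((0,0,0),(.0095,0,0),(.0095,.021,0),(.0095,-.021,0),(.0095,0,-.02),(-.0095,0,0)):
    print(q,np.round(proj(w,o["tool_pos"]+T@np.array(q)),1))
c=np.array([.4841,-.0273]);u=np.array([.670,.742]);v=np.array([-.742,.670])
for n,x,y,z in (("pad up fr",-35,-2.5,.049),("pad down fr",-37,-2.5,.041),("pad up mid",-24,-2.5,.049),("down mid",-26,-2.5,.041),("front in top",-41,-2.5,.085),("front out top",-49,-2.5,.085)):
    P=np.r_[c+u*x/1e3+v*y/1e3,z]; print(n,np.round(proj(w,P),1))
cv2.imwrite("pics/w4.png",cv2.resize(s["image"][220:330,250:390],None,fx=5,fy=5,interpolation=cv2.INTER_CUBIC)+40)
E
```

```text
[ 0.47142183 -0.04523598  0.03794365] [-0.20683518  0.12536349  0.28642924] [ 0.09331134  0.07039956 -0.00186233] [-4.66018275e-03 -3.73471999e+01  2.09645373e+01  5.00841424e+00
 -4.73014370e-02 -1.72733603e-04]
(0, 0, 0) [319.5 274. ]
(0.0095, 0, 0) [319.5 259. ]
(0.0095, 0.021, 0) [355.3 259. ]
(0.0095, -0.021, 0) [283.7 259. ]
(0.0095, 0, -0.02) [319.3 272.5]
(-0.0095, 0, 0) [319.5 288.5]
pad up fr [319.6 259.9]
pad down fr [319.6 251.7]
pad up mid [319.6 278.2]
down mid [319.7 269.4]
front in top [319.2 276.3]
front out top [319.2 259.6]
```

View pics/w4.png

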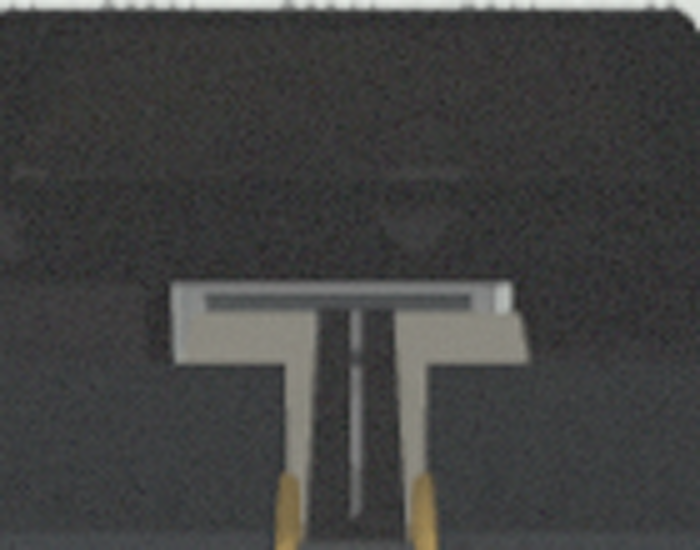

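The force reads only noise at z = 0.038, so the pad hasn't been touched. The tips in the wrist image end at row ~282, which doesn't match the TCP projection (row 259-274). I'll check the gripper's height in the scene view before going lower.

```bash
python3 - <<'E'
from h import *
from plant import ctrl,snapshot
o=ctrl.get_obs(); s=snapshot("scene"); t=o["tool_pos"]
T=R.from_euler('xyz',o["orientation"],degrees=True).as_matrix()
for q in ((.039,-.0965,-.066),(-.039,-.0965,-.066),(.039,-.0965,-.036),(-.039,-.0965,-.036)):
    print(q,np.round(proj(s,t+T@np.array(q)),1))
def ony(uv,y): # intersect with tool plane y
    e,d=ray(s,uv); n=T[:,1]; k=(y-(e-t)@n)/(d@n); return (T.T@(e+k*d-t)).round(4)
for uv in ((200+402/4,180+305/4),(200+548/4,180+268/4)): print(uv,[ony(uv,y) for y in(-.0965,-.065,-.021)])
cv2.imwrite("pics/s4.png",cv2.resize(s["image"][150:290,260:360],None,fx=6,fy=6,interpolation=cv2.INTER_CUBIC)[:590]+30)
s=snapshot("top")
cv2.imwrite("pics/t4.png",cv2.resize(s["image"][150:290,240:400],None,fx=4,fy=4))
E
```

```text
(0.039, -0.0965, -0.066) [302.5 269. ]
(-0.039, -0.0965, -0.066) [336.8 259.8]
(0.039, -0.0965, -0.036) [302.9 278.3]
(-0.039, -0.0965, -0.036) [336.5 269.1]
(300.5, 256.25) [array([ 0.042 , -0.0965, -0.1061]), array([ 0.0328, -0.065 , -0.0718]), array([ 0.02 , -0.021, -0.024])]
(337.0, 247.0) [array([-0.0383, -0.0965, -0.1053]), array([-0.0517, -0.065 , -0.071 ]), array([-0.0704, -0.021 , -0.0231])]
```

View pics/s4.png

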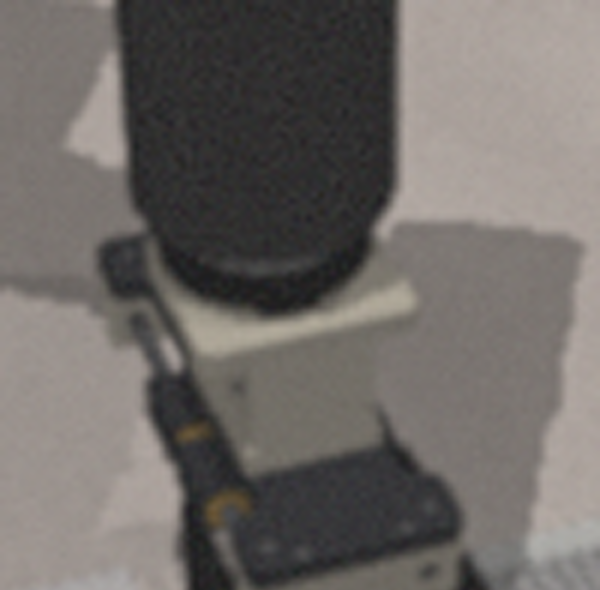

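The body's end fits its 78 mm width only at about 106 mm behind the reported TCP, not the 66 mm given. The tips also look about 30-35 mm higher than the reported TCP. So the real tips are still above the pad, and I'll go down in small force-watched steps.

```bash
python3 -m pendant '[[0,0,0.004,0,0,0,-1],[0,0,0.008,0,0,0,-1],[0,0,0.010,0,0,0,-1]]';python3 -m pendant '[[0,0,0.003,0,0,0,-1],[0,0,0.003,0,0,0,-1]]';python3 -m pendant '[[0,0,0.003,0,0,0,-1],[0,0,0.003,0,0,0,-1]]'
```

```text
clock: 5.0
tool_pos: [0.4712, -0.0453, 0.0275]
orientation: [180.0, -0.0, -132.1]
force: [0.4, -0.8, -0.3]
opening: 0.0001
clock: 5.25
tool_pos: [0.4712, -0.0453, 0.0247]
orientation: [180.0, -0.0, -132.1]
force: [-0.1, 0.4, 0.0]
opening: -0.0001
clock: 5.5
tool_pos: [0.4713, -0.0453, 0.0218]
orientation: [180.0, -0.0, -132.1]
force: [-0.0, 1.3, 0.5]
opening: 0.0007
```

```bash
python3 - <<'E'
from plant import snapshot
import cv2
cv2.imwrite("pics/w5.png",cv2.resize(snapshot("wrist")["image"][200:330,240:400],None,fx=4.5,fy=4.5)+40)
E
```

```text
(no output)
```

View pics/w5.png

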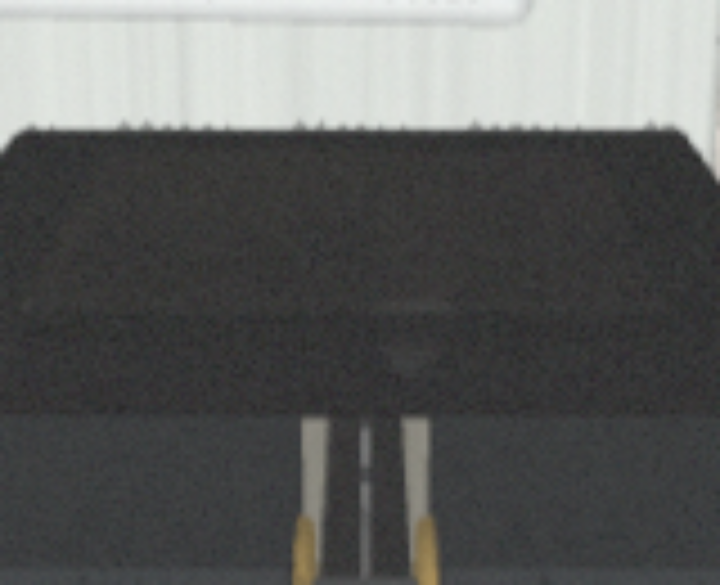

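```bash
python3 - <<'E'
from h import *
from plant import snapshot
s=snapshot("wrist"); M=np.array(s["tool_from_camera"]);K=s["mtx"]
for uv in ((320,283),(320,293),(175,293),(470,293),(320,405),(0,405)):
    d=M[:3,:3]@np.array([(uv[0]-K[0][2])/K[0][0],-(uv[1]-K[1][2])/K[1][1],-1]);e=M[:3,3]
    print(uv,[ (e+d*(x-e[0])/d[0]).round(3).tolist() for x in(.039,.02,.0095,0)])
o=snapshot("top")["image"]; cv2.imwrite("pics/t5.png",cv2.resize(o[150:290,240:400],None,fx=4,fy=4))
c=snapshot("scene")["image"]; cv2.imwrite("pics/s5.png",cv2.resize(c[200:300,250:380],None,fx=5.5,fy=5.5,interpolation=cv2.INTER_CUBIC)+40)
E
```

```text
(320, 283) [[0.039, 0.001, -0.097], [0.02, 0.0, -0.056], [0.009, 0.0, -0.033], [0.0, 0.0, -0.013]]
(320, 293) [[0.039, 0.001, -0.103], [0.02, 0.001, -0.065], [0.009, 0.0, -0.044], [0.0, 0.0, -0.025]]
(175, 293) [[0.039, -0.039, -0.103], [0.02, -0.057, -0.065], [0.009, -0.067, -0.044], [0.0, -0.076, -0.025]]
(470, 293) [[0.039, 0.042, -0.103], [0.02, 0.06, -0.065], [0.009, 0.07, -0.044], [0.0, 0.079, -0.025]]
(320, 405) [[0.039, 0.001, -0.143], [0.02, 0.001, -0.123], [0.009, 0.001, -0.112], [0.0, 0.001, -0.102]]
(0, 405) [[0.039, -0.051, -0.144], [0.02, -0.074, -0.123], [0.009, -0.087, -0.112], [0.0, -0.099, -0.102]]
```

View pics/s5.png

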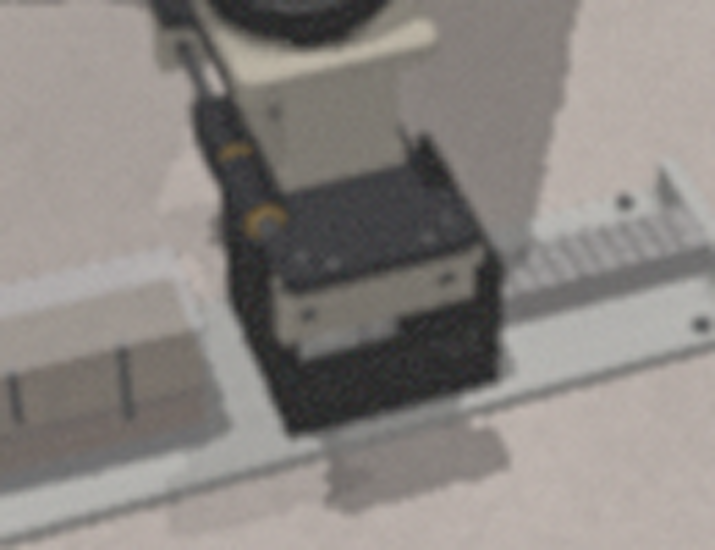

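The body's bottom is about 103 mm behind the reported TCP in both views, so it clears the 85 mm plates. Contact should come at a reported z of roughly 0.010-0.016. Continuing in small steps.

```bash
for i in 1; do python3 -m pendant '[[0,0,0.003,0,0,0,-1],[0,0,0.003,0,0,0,-1]]';python3 -m pendant '[[0,0,0.003,0,0,0,-1],[0,0,0.003,0,0,0,-1]]'; done
```

```text
clock: 5.95
tool_pos: [0.4713, -0.0452, 0.0188]
orientation: [180.0, -0.0, -132.1]
force: [-0.1, 0.0, -0.1]
opening: 0.0007
clock: 6.2
tool_pos: [0.4713, -0.0453, 0.0157]
orientation: [180.0, -0.0, -132.1]
force: [-0.7, 1.2, 1.0]
opening: 0.0001
```

```bash
python3 -m pendant '[[0,0,0.002,0,0,0,-1],[0,0,0.002,0,0,0,-1]]';python3 -m pendant '[[0,0,0.002,0,0,0,-1],[0,0,0.002,0,0,0,-1]]'
```

```text
clock: 6.45
tool_pos: [0.4714, -0.0452, 0.0138]
orientation: [180.0, -0.0, -132.1]
force: [-0.5, -0.4, 0.2]
opening: 0.0004
clock: 6.7
tool_pos: [0.4715, -0.0453, 0.0123]
orientation: [-180.0, 0.0, -132.1]
force: [-2.3, 0.1, 5.9]
opening: 0.0005
```

Contact: 5.9 N at a reported z of 0.0123, so the tips sit about 37 mm behind the reported TCP. Now I'll press the tab through its 8 mm.

```bash
python3 -m pendant '[[0,0,0.002,0,0,0,-1],[0,0,0.003,0,0,0,-1]]';python3 -m pendant '[[0,0,0.002,0,0,0,-1],[0,0,0.002,0,0,0,-1]]'
```

```text
clock: 6.95
tool_pos: [0.4726, -0.0448, 0.011]
orientation: [-179.9, 0.1, -132.0]
force: [-10.2, 5.5, 35.4]
opening: 0.0004
clock: 7.2
tool_pos: [0.4735, -0.0441, 0.0106]
orientation: [-179.8, 0.2, -132.0]
force: [-14.2, 8.2, 46.1]
opening: 0.0004
```

It stiffened to 46 N in under 2 mm, with a sideways component. That isn't the tab, so something else is touching. I'll back off and look.

```bash
python3 -m pendant '[[0,0,-0.004,0,0,0,-1],[0,0,-0.007,0,0,0,-1],[0,0,-0.007,0,0,0,-1]]'
python3 - <<'E'
from plant import snapshot
import cv2
cv2.imwrite("pics/w6.png",snapshot("wrist")["image"]+30)
cv2.imwrite("pics/s6.png",cv2.resize(snapshot("scene")["image"][200:300,250:380],None,fx=5.5,fy=5.5,interpolation=cv2.INTER_CUBIC)+40)
cv2.imwrite("pics/t6.png",cv2.resize(snapshot("top")["image"][150:290,240:400],None,fx=4,fy=4)+30)
E
```

```text
clock: 7.58
tool_pos: [0.4714, -0.0452, 0.0139]
orientation: [180.0, 0.0, -132.1]
force: [1.0, 0.3, -0.9]
opening: 0.0009
```

View pics/w6.png

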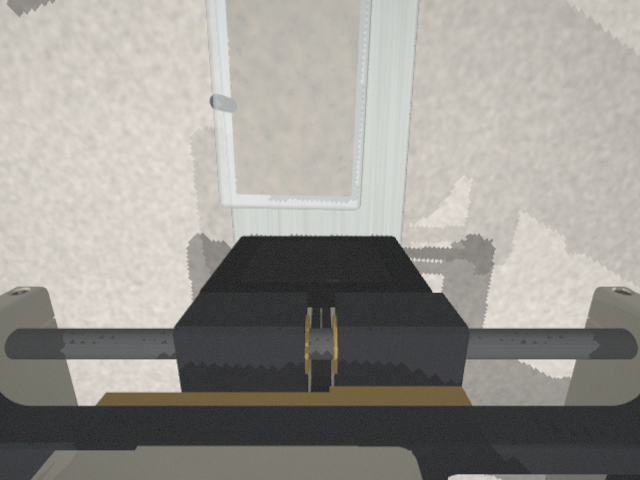

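View pics/s6.png

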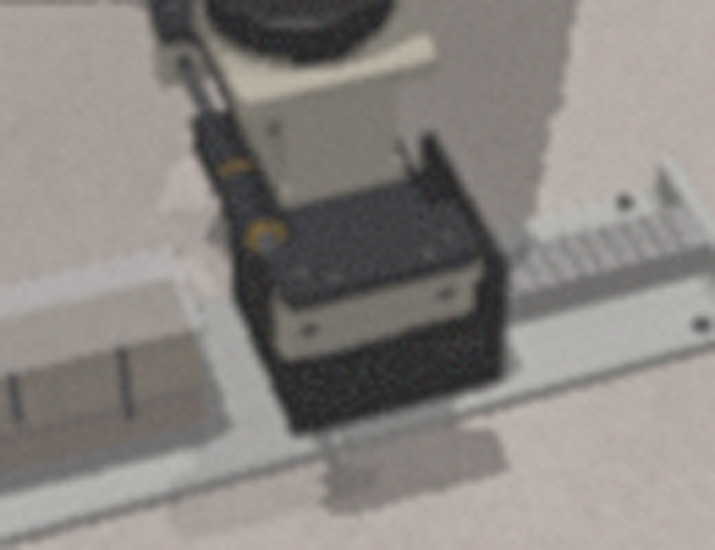

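View pics/t6.png

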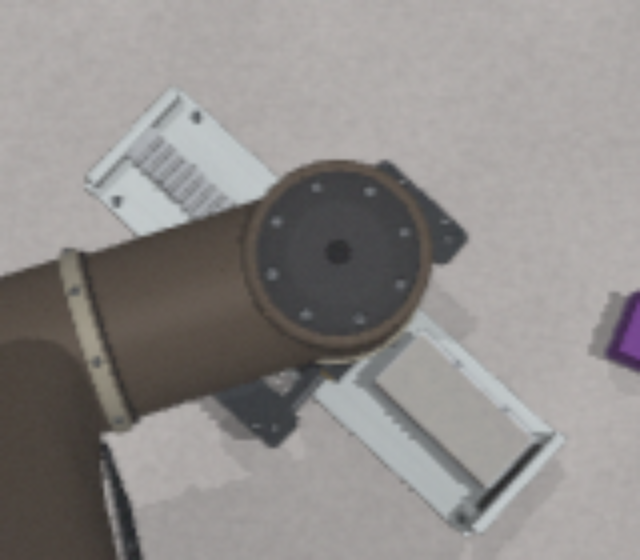

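The picture can't resolve the contact, so I'll touch lightly once more and locate it from the force and moment.

```bash
python3 - <<'E'
from plant import ctrl
o=ctrl.get_obs();print(o["tool_pos"],o["force"],o["moment"])
E
python3 -m pendant '[[0,0,0.002,0,0,0,-1],[0,0,0.003,0,0,0,-1]]'
python3 - <<'E'
from plant import ctrl
o=ctrl.get_obs();print(o["tool_pos"],o["force"],o["moment"])
E
python3 -m pendant '[[0,0,0.0005,0,0,0,-1],[0,0,0.001,0,0,0,-1]]'
python3 - <<'E'
from plant import ctrl
from h import *
o=ctrl.get_obs();print(o["tool_pos"],o["force"],o["moment"])
T=R.from_euler('xyz',o["orientation"],degrees=True);print(T.inv().apply(o["force"]),T.inv().apply(o["moment"]))
E
```

```text
[ 0.47110992 -0.04538386  0.0135298 ] [-0.47364168 -1.25546918  0.55750814] [ 0.06547198  0.03950036 -0.00774111]
clock: 7.98
tool_pos: [0.4716, -0.0454, 0.0115]
orientation: [-180.0, -0.0, -132.1]
force: [-6.2, 0.7, 18.7]
opening: 0.0003
[ 0.47156009 -0.0454465   0.01149707] [-6.23677041  0.73751862 18.73407118] [0.45133077 1.93059508 0.00939643]
clock: 8.22
tool_pos: [0.472, -0.0452, 0.0113]
orientation: [-179.9, 0.0, -132.1]
force: [-6.5, 2.8, 25.2]
opening: 0.0007
[ 0.47197894 -0.045222    0.0112611 ] [-6.54486568  2.75008789 25.23873799] [1.19657807 2.74080135 0.06062624]
[  2.33042639   6.67922524 -25.24577606] [-2.83643915  0.94788065 -0.06001542]
```

In tool axes the contact lies off the fingertips, on the -u side where the front plate is, and its height fits the finger carriers. On the same sight ray they come out at x ≈ ±24 mm, with their bottoms ~74 mm behind the reported TCP, which is the plate's top. So the carriers, not the tips, landed on the front plate. With the tool 9 mm further back they pass between the plates and the tips still cover the pad's rear part.

```bash
python3 -m pendant '[[0,0,-0.006,0,0,0,-1],[0,0,-0.010,0,0,0,-1],[-0.005,0,-0.010,0,0,0,-1],[-0.009,0,-0.010,0,0,0,-1],[-0.009,0,-0.010,0,0,0,-1]]'; python3 -m pendant '[[0,0,0.003,0,0,0,-1],[0,0,0.006,0,0,0,-1],[0,0,0.006,0,0,0,-1]]';python3 -m pendant '[[0,0,0.0015,0,0,0,-1],[0,0,0.0015,0,0,0,-1]]'
```

```text
clock: 8.85
tool_pos: [0.4776, -0.0383, 0.0197]
orientation: [180.0, -0.0, -132.1]
force: [-0.6, -0.5, 0.0]
opening: 0.0004
clock: 9.22
tool_pos: [0.4771, -0.0387, 0.0136]
orientation: [180.0, -0.0, -132.1]
force: [-0.2, -0.5, 0.4]
opening: 0.0004
clock: 9.48
tool_pos: [0.4775, -0.0386, 0.0126]
orientation: [-180.0, -0.0, -132.1]
force: [-0.6, -0.7, 2.2]
opening: 0.0001
```

```bash
python3 -m pendant '[[0,0,0.001,0,0,0,-1],[0,0,0.001,0,0,0,-1]]'
python3 - <<'E'
from plant import ctrl
from h import *
o=ctrl.get_obs();T=R.from_euler('xyz',o["orientation"],degrees=True);print(o["tool_pos"],T.inv().apply(o["force"]),T.inv().apply(o["moment"]))
E
```

```text
clock: 9.72
tool_pos: [0.4776, -0.0386, 0.0121]
orientation: [-180.0, 0.0, -132.1]
force: [-3.1, -0.7, 9.7]
opening: 0.0007
[ 0.47759657 -0.03862832  0.01211965] [ 2.59163367  1.86890912 -9.66234792] [-0.86480228  0.76376097  0.02333624]
```

The contact height didn't change with the 9 mm shift, so my explanation is in doubt. I'll lift, open the fingers and view them from the side in the scene camera, to establish where tips and body really are.

```bash
python3 -m pendant '[[0,0,-0.03,0,0,0,-1],[0,0,-0.07,0,0,0,-1],[0,0,-0.11,0,0,0,1],[0,0,-0.14,0,0,0,1],[0,0,-0.15,0,0,0,1],[0,0,-0.15,0,0,0,1],[0,0,-0.15,0,0,0,1]]'
python3 - <<'E'
from plant import snapshot,ctrl
from h import *
o=ctrl.get_obs();s=snapshot("scene"); c=s["image"]; x0,y0=240,130
im=cv2.resize(c[y0:y0+150,x0:x0+160],None,fx=4,fy=4,interpolation=cv2.INTER_CUBIC)
im=cv2.convertScaleAbs(im,alpha=1.5,beta=20)
T=R.from_euler('xyz',o["orientation"],degrees=True).as_matrix()
for q in ((0,0,0),(0,-.044,0),(0,-.065,0),(0,-.044,-.035),(.039,-.0965,-.066),(-.039,-.0965,-.066)):
    u=np.array(proj(s,o["tool_pos"]+T@np.array(q))); print(q,u.round(1)); cv2.circle(im,tuple(int(a) for a in (u-[x0,y0])*4),3,(0,0,255),-1)
cv2.imwrite("pics/s7.png",im)
E
```

```text
clock: 10.6
tool_pos: [0.4766, -0.0387, 0.1602]
orientation: [179.9, -0.1, -132.1]
force: [-1.1, 0.7, 1.1]
opening: 0.0451
(0, 0, 0) [308.3 215.5]
(0, -0.044, 0) [314.9 228.3]
(0, -0.065, 0) [318.3 234.6]
(0, -0.044, -0.035) [314.8 215.9]
(0.039, -0.0965, -0.066) [304.7 225.1]
(-0.039, -0.0965, -0.066) [342.3 216. ]
```

View pics/s7.png

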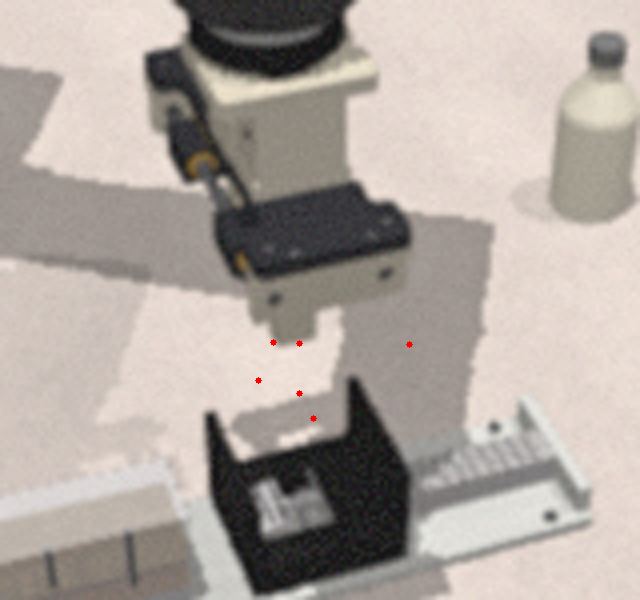

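This settles the geometry. The real fingertip ends at zoomed row ~340 where the reported TCP predicts ~390, so the whole gripper sits about 37-40 mm higher than reported, with its proportions intact. The contact at 0.0125 was therefore the tips at ~49 mm, pad height, and the body was well clear of the plates. I'll look closely at what surrounds the tab.

```bash
python3 - <<'E'
from plant import snapshot,ctrl
from h import *
o=ctrl.get_obs();print(o["opening"])
s=snapshot("wrist")["image"]; 
f=lambda a:cv2.resize(np.clip(255*(a/255.)**.45,0,255).astype(np.uint8),None,fx=4.5,fy=4.5,interpolation=cv2.INTER_CUBIC)
cv2.imwrite("pics/w7.png",f(s[190:310,235:405]))
c=snapshot("scene")["image"];cv2.imwrite("pics/s8.png",f(c[215:285,285:350]))
E
```

```text
0.04918847227055043
```

View pics/w7.png

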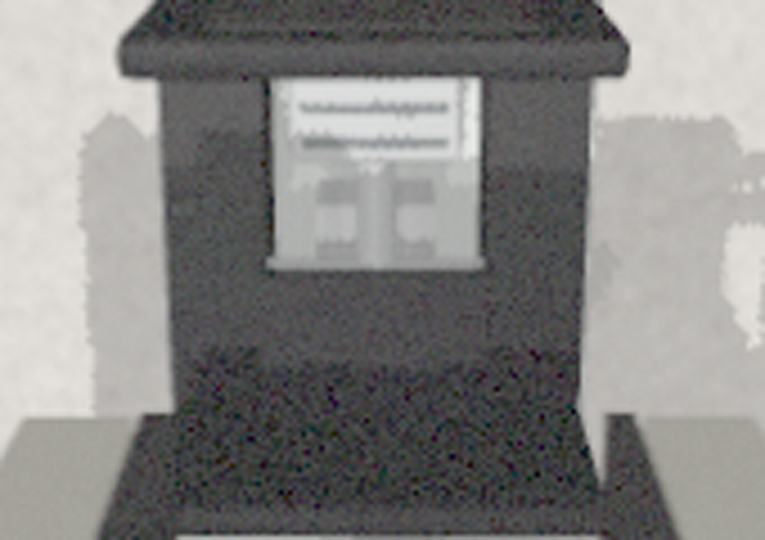

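View pics/s8.png

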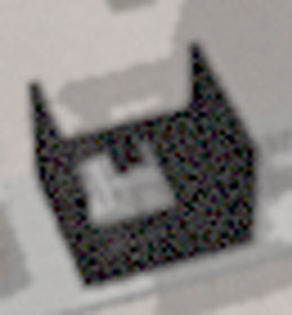

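```bash
python3 - <<'E'
from plant import snapshot,ctrl
from h import *
o=ctrl.get_obs(); s=snapshot("wrist"); w=wcam(s,o); print(o["tool_pos"])
c=np.array([.4841,-.0273]);u=np.array([.670,.742]);v=np.array([-.742,.670])
z=lambda a,b:(235+a/4.5,190+b/4.5)
for n,p,h in (("rib pad L rear",(290,155),.049),("rib pad R rear",(460,155),.049),("bright R top",(478,85),.049),("ribsL",(300,140),.049),("ribsR",(450,140),.049),("frame rear L",(268,266),.049),("frame rear R",(485,266),.049),("frame rear R44",(485,266),.044),("plate inner",(375,75),.085),("step R",(462,85),.049),("frame top L",(272,85),.049)):
    P=onz(w,z(*p),h)[:2]-c; print(n,(P@u*1e3).round(1),(P@v*1e3).round(1))
cv2.imwrite("pics/w8.png",cv2.resize(s["image"][202:256,285:352],None,fx=11,fy=11,interpolation=cv2.INTER_CUBIC))
E
```

```text
[ 0.47689945 -0.03868633  0.16041693]
rib pad L rear -13.9 -20.9
rib pad R rear -13.9 13.3
bright R top -28.2 16.7
ribsL -17.0 -18.8
ribsR -17.0 11.3
frame rear L 9.7 -25.8
frame rear R 9.7 18.8
frame rear R44 11.5 19.1
plate inner -38.0 -3.4
step R -28.2 13.5
frame top L -28.3 -24.1
```

View pics/w8.png

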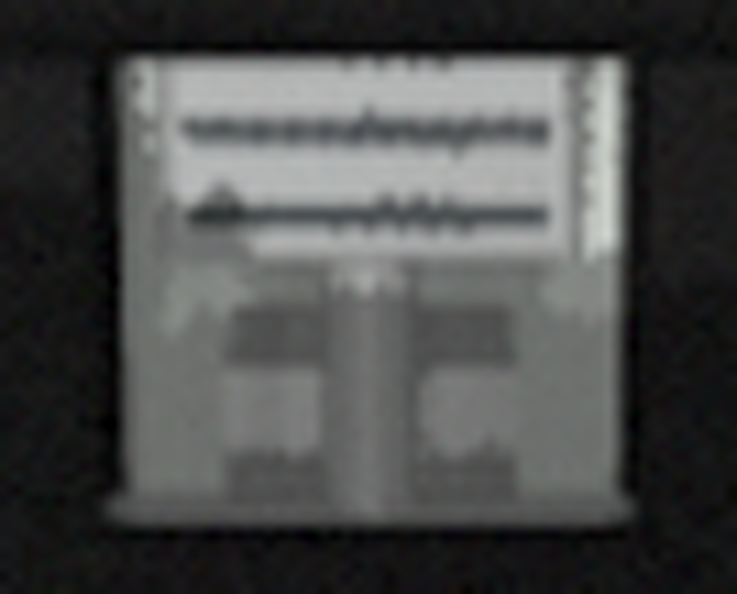

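Now it's clear. The ribbed pad (u to -13.9, v from -21 to +13.4, so centred at v ≈ -3.7) sits inside a 42 mm steel frame. My shut fingers, ~33 mm wide and centred at v = -2.3, overhung the pad on the +v side and landed on the frame. I'll press with only the +y finger of the open gripper (~17 mm wide), centred on the pad; the other finger stays outside the clamp.

```bash
python3 -m pendant '[[0.004,-0.03,0,0,0,0,1],[0.009,-0.0535,0.01,0,0,0,1],[0.009,-0.0535,0.05,0,0,0,1],[0.009,-0.0535,0.08,0,0,0,1],[0.009,-0.0535,0.11,0,0,0,1],[0.009,-0.0535,0.12,0,0,0,1],[0.009,-0.0535,0.12,0,0,0,1]]'
python3 - <<'E'
from plant import snapshot,ctrl
from h import *
print(ctrl.get_obs()["opening"])
s=snapshot("wrist")["image"]
cv2.imwrite("pics/w9.png",np.clip(255*(s/255.)**.6,0,255).astype(np.uint8))
E
```

```text
clock: 11.68
tool_pos: [0.5109, -0.0812, 0.0411]
orientation: [180.0, -0.1, -132.1]
force: [0.6, -0.4, 1.0]
opening: 0.0877
0.08769334099333179
```

View pics/w9.png

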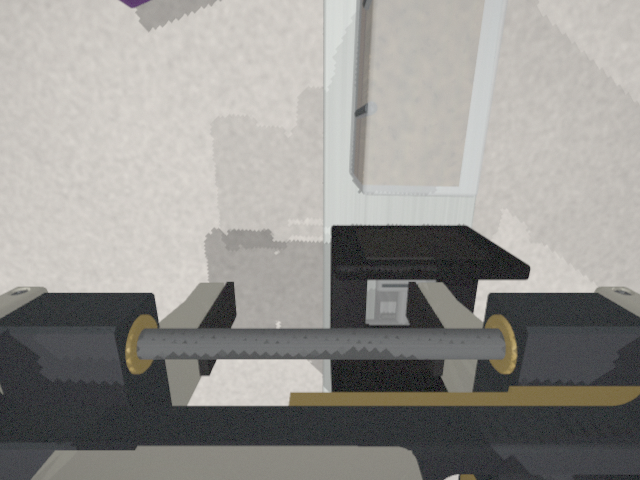

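The +y finger's tip at (408-443, 283) corresponds to y ≈ 42-59 mm, i.e. v ≈ -5.5 ± 8.5 mm, well inside the pad's width. Descending.

```bash
python3 -m pendant '[[0,0,0.008,0,0,0,1],[0,0,0.016,0,0,0,1],[0,0,0.024,0,0,0,1],[0,0,0.026,0,0,0,1]]';python3 -m pendant '[[0,0,0.002,0,0,0,1],[0,0,0.003,0,0,0,1]]';python3 -m pendant '[[0,0,0.001,0,0,0,1],[0,0,0.0015,0,0,0,1]]'
```

```text
clock: 12.22
tool_pos: [0.5106, -0.0812, 0.0148]
orientation: [180.0, -0.0, -132.1]
force: [-0.3, 0.0, 0.5]
opening: 0.0879
clock: 12.48
tool_pos: [0.5112, -0.0811, 0.0125]
orientation: [-180.0, 0.0, -132.1]
force: [-0.1, 0.5, 1.2]
opening: 0.0875
clock: 12.72
tool_pos: [0.5115, -0.0811, 0.0117]
orientation: [-180.0, 0.0, -132.1]
force: [-2.8, 1.1, 10.8]
opening: 0.0878
```

```bash
python3 - <<'E'
from plant import ctrl,snapshot
from h import *
for i in range(3):
    o=ctrl.get_obs();T=R.from_euler('xyz',o["orientation"],degrees=True);print(o["tool_pos"],T.inv().apply(o["force"]).round(2),T.inv().apply(o["moment"]).round(3), o["joint_pos"].round(2))
    s=snapshot("wrist")
print(o["clock"]); cv2.imwrite("pics/w10.png",np.clip(255*(s["image"]/255.)**.6,0,255).astype(np.uint8))
t=snapshot("top")["image"];cv2.imwrite("pics/t10.png",t)
E
```

```text
[ 0.5114588  -0.0811095   0.01169445] [  1.1    2.79 -10.81] [-1.35   0.44  -0.062] [ 1.274e+01  1.738e+01 -3.214e+01  2.000e-02 -4.044e+01 -5.484e+01]
[ 0.51142428 -0.08111399  0.01171241] [ 1.04  2.51 -9.95] [-1.196  0.296 -0.085] [ 1.274e+01  1.738e+01 -3.214e+01  2.000e-02 -4.044e+01 -5.484e+01]
[ 0.51144725 -0.08112784  0.01178782] [ 0.71  2.4  -8.68] [-1.114  0.364 -0.104] [ 1.274e+01  1.737e+01 -3.214e+01  2.000e-02 -4.045e+01 -5.485e+01]
12.825
```

View pics/w10.png

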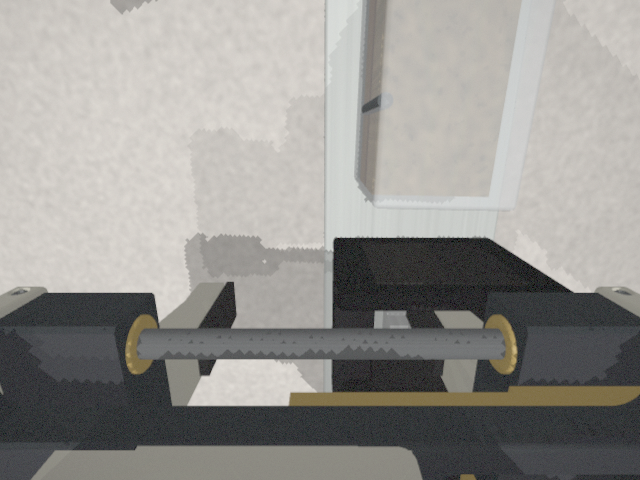

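View pics/t10.png

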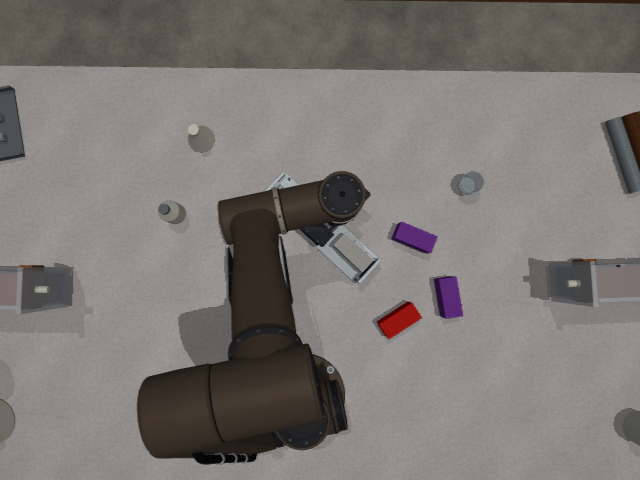

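```bash
python3 - <<'E'
import cv2
a=cv2.imread("pics/w10.png")[270:400,340:500]; cv2.imwrite("pics/w10z.png",cv2.resize(a,None,fx=4.6,fy=4.6,interpolation=cv2.INTER_CUBIC))
a=cv2.imread("pics/w9.png")[250:400,330:500]; cv2.imwrite("pics/w9z.png",cv2.resize(a,None,fx=4,fy=4,interpolation=cv2.INTER_CUBIC))
E
```

```text
(no output)
```

View pics/w10z.png

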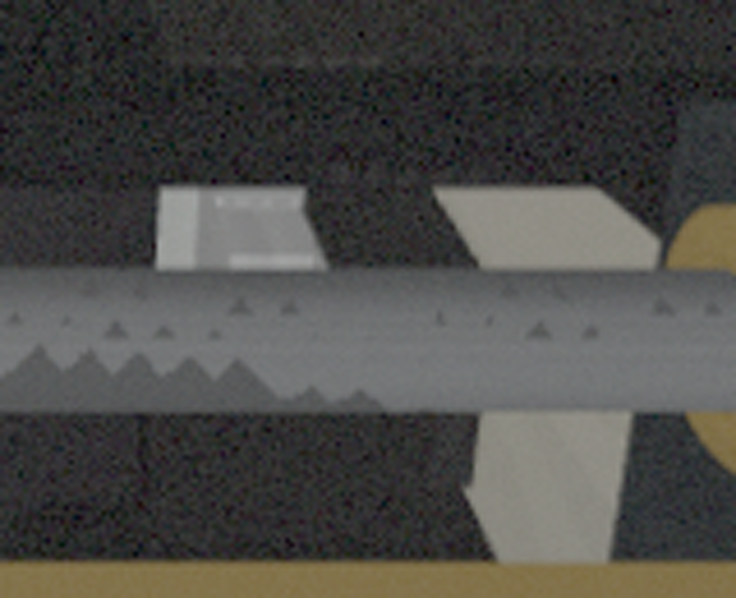

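View pics/w9z.png

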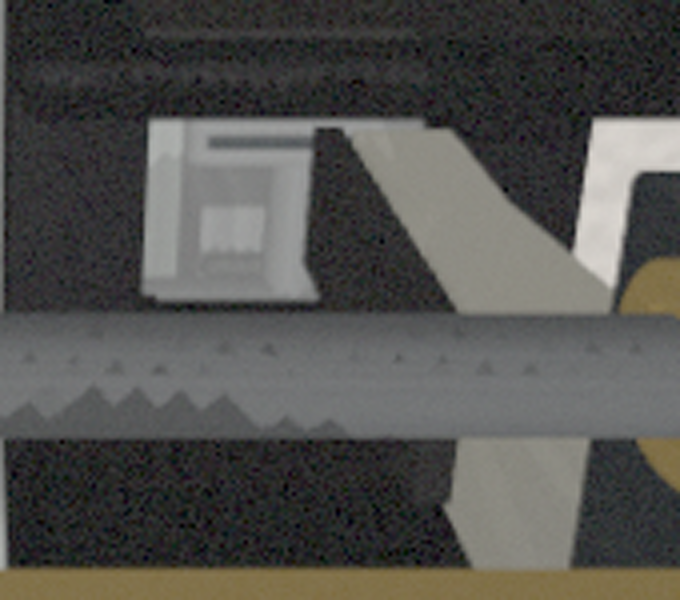

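```bash
python3 - <<'E'
from plant import snapshot,ctrl
from h import *
o=ctrl.get_obs(); s=snapshot("wrist"); w=wcam(s,o)
c=np.array([.4841,-.0273]);u=np.array([.670,.742]);v=np.array([-.742,.670])
for p in ((392,310),(392,314),(392,320),(392,327)):
  for h in (.049,.041,.020):
    P=onz(w,p,h)[:2]-c; print(p,h,(P@u*1e3).round(1),(P@v*1e3).round(1))
for n,x,h in(("plate inner top",-41,.085),("pad front",-35,.049),("pad rear",-13,.049),("cover edge",0,.044)):
    print(n,np.round(proj(w,np.r_[c+u*x/1e3+v*(-.02),h]),1))
E
```

```text
(392, 310) 0.049 -18.4 -20.3
(392, 310) 0.041 -13.9 -18.5
(392, 310) 0.02 -2.1 -13.6
(392, 314) 0.049 -16.2 -20.2
(392, 314) 0.041 -11.6 -18.3
(392, 314) 0.02 0.5 -13.5
(392, 320) 0.049 -12.8 -20.0
(392, 320) 0.041 -8.0 -18.1
(392, 320) 0.02 4.5 -13.2
(392, 327) 0.049 -8.8 -19.7
(392, 327) 0.041 -3.8 -17.8
(392, 327) 0.02 9.3 -12.9
plate inner top [415.6 304.3]
pad front [394.9 279.2]
pad rear [392.  319.6]
cover edge [388.6 336.5]
```

```bash
python3 -m pendant '[[0,0,0.001,0,0,0,1],[0,0,0.0015,0,0,0,1]]'
cat > ft.py <<'E'
from plant import ctrl
from h import *
o=ctrl.get_obs();T=R.from_euler('xyz',o["orientation"],degrees=True);F=T.inv().apply(o["force"]);M=T.inv().apply(o["moment"])
print(o["clock"],o["tool_pos"].round(4),F.round(2),M.round(3))
for rz in(0,.15,.2,.25,.3): print(rz,'ry',((-M[0]-rz*F[1])/-F[2]).round(3),'rx',((M[1]-rz*F[0])/-F[2]).round(3))
E
python3 ft.py
```

```text
clock: 13.22
tool_pos: [0.5116, -0.0812, 0.0111]
orientation: [-179.9, 0.0, -132.1]
force: [-5.5, 1.1, 20.5]
opening: 0.0875
13.225 [ 0.5116 -0.0812  0.0111] [  2.85   4.76 -20.55] [-2.922  0.945 -0.126]
0 ry 0.142 rx 0.046
0.15 ry 0.107 rx 0.025
0.2 ry 0.096 rx 0.018
0.25 ry 0.084 rx 0.011
0.3 ry 0.073 rx 0.004
```

Taking the lever arm to the flange as ~0.2 m, all three contacts fall on one world spot: u ≈ -40 mm, the front plate's top, under the finger carriers (x ≈ ±24.5 mm, bottom ~73 mm behind the reported TCP). Also, the front plate now appears ~3.5 mm further to +u, which is ratchet slack. So I'll stand further back: u = -10 mm clears that plate, and the finger still lies over the pad's rear 10 mm.

```bash
python3 -m pendant '[[0,0,-0.006,0,0,0,1],[0,0,-0.012,0,0,0,1],[-0.006,0,-0.012,0,0,0,1],[-0.012,0,-0.012,0,0,0,1],[-0.012,0,-0.008,0,0,0,1],[-0.012,0,-0.006,0,0,0,1],[-0.012,0,-0.006,0,0,0,1]]'; python3 ft.py|head -1; python3 -m pendant '[[0,0,0.002,0,0,0,1],[0,0,0.002,0,0,0,1]]'; python3 ft.py
```

```text
clock: 14.1
tool_pos: [0.5187, -0.0723, 0.015]
orientation: [180.0, -0.0, -132.1]
force: [-0.6, 0.9, -0.8]
opening: 0.0879
14.1 [ 0.5187 -0.0723  0.015 ] [-0.27  1.03  0.78] [-0.025 -0.012 -0.035]
clock: 14.35
tool_pos: [0.519, -0.0723, 0.0133]
orientation: [180.0, -0.0, -132.1]
force: [0.3, -0.0, 0.2]
opening: 0.0876
14.35 [ 0.519  -0.0723  0.0133] [-0.18 -0.25 -0.24] [-0.082 -0.013  0.046]
0 ry 0.342 rx -0.055
0.15 ry 0.5 rx 0.061
0.2 ry 0.553 rx 0.1
0.25 ry 0.606 rx 0.138
0.3 ry 0.658 rx 0.177
```

```bash
python3 -m pendant '[[0,0,0.001,0,0,0,1],[0,0,0.002,0,0,0,1]]'; python3 ft.py; python3 -m pendant '[[0,0,0.001,0,0,0,1],[0,0,0.001,0,0,0,1]]'; python3 ft.py
```

```text
clock: 14.6
tool_pos: [0.5194, -0.0723, 0.0119]
orientation: [-180.0, 0.0, -132.1]
force: [-2.7, 0.2, 9.9]
opening: 0.0877
14.6 [ 0.5194 -0.0723  0.0119] [ 1.68  2.15 -9.94] [-1.261  0.536 -0.091]
0 ry 0.127 rx 0.054
0.15 ry 0.094 rx 0.029
0.2 ry 0.084 rx 0.02
0.25 ry 0.073 rx 0.012
0.3 ry 0.062 rx 0.003
clock: 14.85
tool_pos: [0.5194, -0.0723, 0.0117]
orientation: [-180.0, 0.0, -132.1]
force: [-4.4, -0.2, 14.2]
opening: 0.088
14.85 [ 0.5194 -0.0723  0.0117] [  3.1    3.1  -14.23] [-1.798  0.838 -0.089]
0 ry 0.126 rx 0.059
0.15 ry 0.094 rx 0.026
0.2 ry 0.083 rx 0.015
0.25 ry 0.072 rx 0.004
0.3 ry 0.061 rx -0.006
```

The height at which it goes hard (0.0125) is the same at every position on the pad, and always at the tips. In w8 the well's wall shows beside the pad, which it did not in w1. The likely reading is that the tab already went down during the early slow descent and is on its stop: it holds itself down, so at rest I saw no force. The 3.5 mm jaw shift fits too. The direct test is to raise the tips to ~65 mm and push the rear plate, watching the force.

```bash
python3 -m pendant '[[0,0,-0.01,0,0,0,1],[0,0,-0.02,0,0,0,1],[0,0,-0.022,0,0,0,1],[-0.012,0,-0.022,0,0,0,1],[-0.025,0,-0.022,0,0,0,1],[-0.034,0,-0.022,0,0,0,1],[-0.040,0,-0.022,0,0,0,1],[-0.042,0,-0.022,0,0,0,1]]'; python3 ft.py|head -1;python3 -m pendant '[[-0.003,0,0,0,0,0,1],[-0.006,0,0,0,0,0,1],[-0.008,0,0,0,0,0,1]]'; python3 ft.py|head -1
```

```text
clock: 15.85
tool_pos: [0.5474, -0.0407, 0.0322]
orientation: [180.0, -0.0, -132.1]
force: [-0.3, -0.1, 0.9]
opening: 0.0877
15.85 [ 0.5474 -0.0407  0.0322] [ 0.32  0.17 -0.93] [-0.085  0.036  0.004]
clock: 16.23
tool_pos: [0.5521, -0.0354, 0.0322]
orientation: [180.0, -0.1, -132.1]
force: [-1.5, -2.6, -1.7]
opening: 0.0876
16.225 [ 0.5521 -0.0354  0.0322] [ 2.97 -0.63  1.68] [ 0.276  1.153 -0.17 ]
```

The force is 3 N, which matches the free-sliding value. Continuing carefully, past the 6 mm ratchet slack.

```bash
python3 -m pendant '[[-0.003,0,0,0,0,0,1],[-0.006,0,0,0,0,0,1],[-0.009,0,0,0,0,0,1],[-0.012,0,0,0,0,0,1],[-0.012,0,0,0,0,0,1]]'; python3 ft.py|head -1
python3 - <<'E'
from plant import snapshot
import cv2
cv2.imwrite("pics/s11.png",cv2.resize(snapshot("scene")["image"][190:310,215:400],None,fx=4,fy=4))
E
```

```text
clock: 16.85
tool_pos: [0.561, -0.0258, 0.0325]
orientation: [-180.0, 0.0, -132.1]
force: [-1.4, 0.2, -0.9]
opening: 0.0877
16.85 [ 0.561  -0.0258  0.0325] [0.77 1.13 0.93] [-0.282  0.764 -0.134]
```

View pics/s11.png

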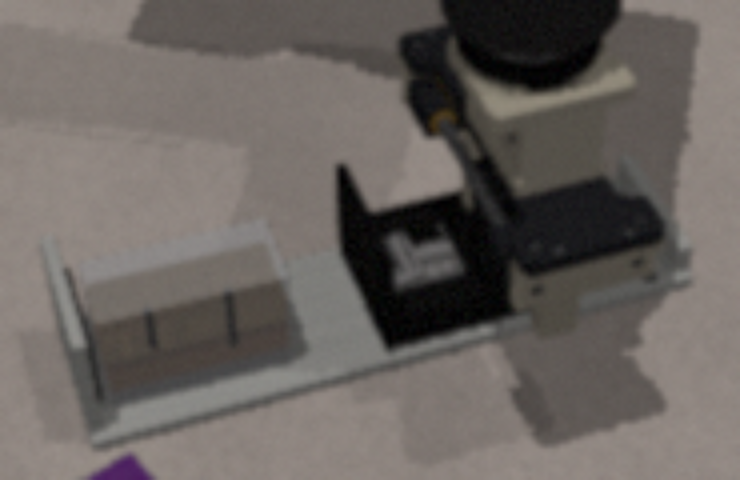

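The jaw is well past the ratchet slack with about 1-3 N of resistance and the gap to the block has grown, so the ratchet is free. Keep pushing.

```bash
python3 -m pendant '[[-0.004,0,0,0,0,0,1],[-0.010,0,0,0,0,0,1],[-0.017,0,0,0,0,0,1],[-0.024,0,0,0,0,0,1],[-0.031,0,0,0,0,0,1],[-0.038,0,0,0,0,0,1],[-0.045,0,0,0,0,0,1],[-0.052,0,0,0,0,0,1],[-0.058,0,0,0,0,0,1],[-0.063,0,0,0,0,0,1],[-0.066,0,0,0,0,0,1],[-0.068,0,0,0,0,0,1]]'; python3 ft.py|head -1
python3 -m pendant '[[-0.003,0,0,0,0,0,1],[-0.006,0,0,0,0,0,1],[-0.009,0,0,0,0,0,1],[-0.012,0,0,0,0,0,1]]'; python3 ft.py|head -1
```

```text
clock: 18.4
tool_pos: [0.6065, 0.0244, 0.0325]
orientation: [-180.0, 0.0, -132.1]
force: [-3.6, -1.7, 1.7]
opening: 0.0878
18.4 [0.6065 0.0244 0.0325] [ 3.65  1.54 -1.7 ] [-0.661  1.114 -0.219]
clock: 18.9
tool_pos: [0.6145, 0.0333, 0.0325]
orientation: [-180.0, 0.0, -132.1]
force: [-2.4, -1.3, 3.2]
opening: 0.0875
18.9 [0.6145 0.0333 0.0325] [ 2.62  0.92 -3.22] [-0.681  1.113 -0.136]
```

```bash
python3 -m pendant '[[-0.002,0,0,0,0,0,1],[-0.004,0,0,0,0,0,1],[-0.006,0,0,0,0,0,1]]'; python3 ft.py|head -1;python3 -m pendant '[[-0.002,0,0,0,0,0,1],[-0.004,0,0,0,0,0,1]]'; python3 ft.py|head -1
python3 - <<'E'
from plant import snapshot
import cv2
cv2.imwrite("pics/s12.png",cv2.resize(snapshot("scene")["image"][190:310,215:400],None,fx=4,fy=4))
E
```

```text
clock: 19.27
tool_pos: [0.6185, 0.0377, 0.0325]
orientation: [-180.0, 0.0, -132.1]
force: [-4.1, -1.0, 1.6]
opening: 0.0872
19.275 [0.6185 0.0377 0.0325] [ 3.49  2.37 -1.61] [-0.564  1.137 -0.165]
clock: 19.52
tool_pos: [0.6209, 0.0403, 0.0324]
orientation: [180.0, -0.0, -132.1]
force: [-4.8, -6.9, 4.5]
opening: 0.0877
19.525 [0.6209 0.0403 0.0324] [ 8.36 -1.09 -4.48] [-0.043  3.007 -0.406]
```

View pics/s12.png

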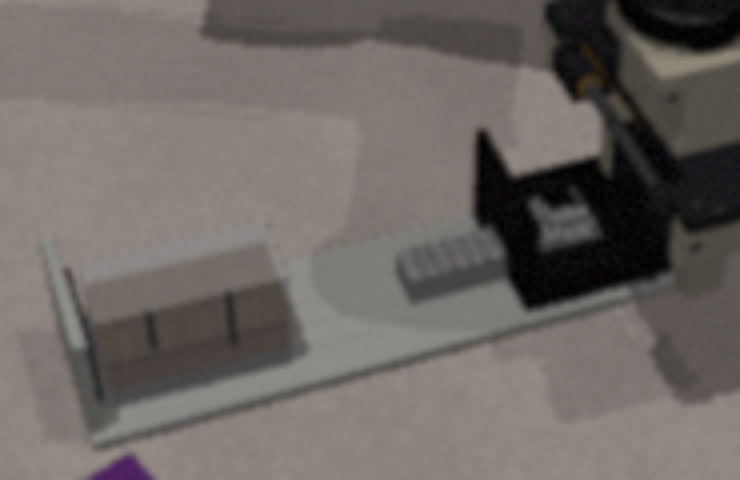

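The force is climbing (8 N), so the end stop is reached. A little more push with a hold, then I'll back off and lift.

```bash
python3 -m pendant '[[-0.001,0,0,0,0,0,1],[-0.002,0,0,0,0,0,1],[-0.002,0,0,0,0,0,1],[-0.002,0,0,0,0,0,1]]'; python3 ft.py|head -1
```

```text
clock: 20.08
tool_pos: [0.6208, 0.0403, 0.0324]
orientation: [180.0, -0.2, -132.1]
force: [-7.2, -8.2, 5.2]
opening: 0.0877
20.075 [0.6208 0.0403 0.0324] [10.94 -0.19 -5.19] [-0.136  3.576 -0.56 ]
```

It's firmly at the stop: no more motion and 11 N. Backing off and lifting clear.

```bash
python3 -m pendant '[[0.006,0,0,0,0,0,1],[0.014,0,0,0,0,0,1],[0.020,0,-0.01,0,0,0,1],[0.020,0,-0.05,0,0,0,1],[0.020,0,-0.09,0,0,0,1],[0.020,0,-0.13,0,0,0,1],[0.020,-0.04,-0.16,0,0,0,1],[0.020,-0.09,-0.18,0,0,0,1],[0.020,-0.14,-0.18,0,0,0,1],[0.020,-0.18,-0.18,0,0,0,1],[0.020,-0.2,-0.18,0,0,0,1],[0.020,-0.2,-0.18,0,0,0,1]]'
python3 - <<'E'
from plant import snapshot
from h import *
f=lambda a,k:cv2.resize(a,None,fx=k,fy=k,interpolation=cv2.INTER_CUBIC)
cv2.imwrite("pics/s13.png",f(snapshot("scene")["image"][150:310,215:415],4))
s=snapshot("top"); cv2.imwrite("pics/t13.png",f(s["image"][100:290,150:390],3.1))
E
```

```text
clock: 21.58
tool_pos: [0.7579, -0.1083, 0.212]
orientation: [180.0, -0.0, -132.2]
force: [0.2, -0.1, -0.4]
opening: 0.0875
```

View pics/s13.png

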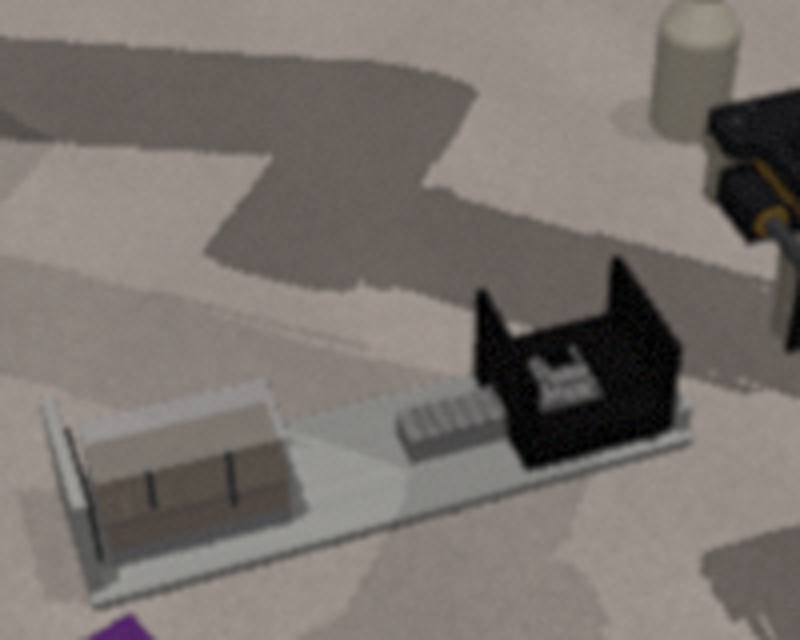

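View pics/t13.png

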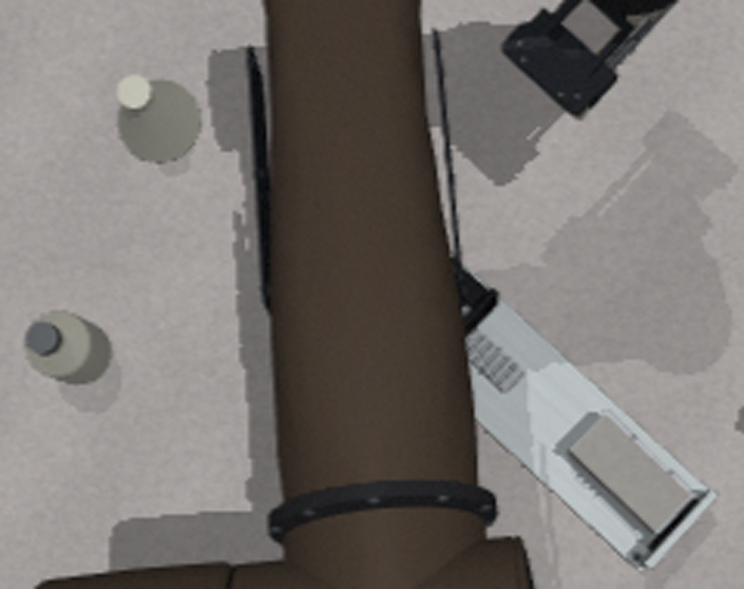

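```bash
python3 - <<'E'
from plant import snapshot
from h import *
c=snapshot("scene"); a0=cv2.imread("pics/scene0.png"); a=c["image"]
z=lambda x,y:(215+x/4,150+y/4); u=np.array([.67,.742])
f0=onz(c,(220+320/4.5,220+60/4.5),.085)[:2]; f1=onz(c,z(480,290),.085)[:2]
r0=onz(c,(220+483/4.5,220+20/4.5),.085)[:2]; r1=onz(c,z(617,258),.085)[:2]
q0=onz(c,(220+545/4.5,220+125/4.5),.085)[:2]; q1=onz(c,z(680,345),.085)[:2]
print('travel',[(p1-p0)@u for p0,p1 in((f0,f1),(r0,r1),(q0,q1))])
# stop inner near-edge bottom vs jaw
# shift of block/bottle/flask/beaker patches
g0,g=[cv2.cvtColor(i,cv2.COLOR_BGR2GRAY) for i in(a0,a)]
for n,(x,y,w,h) in dict(block=(232,245,58,48),bottle=(374,136,30,52),flask=(436,176,36,50),beaker=(228,412,50,58)).items():
    r=cv2.matchTemplate(g[y-8:y+h+8,x-8:x+w+8],g0[y:y+h,x:x+w],cv2.TM_CCOEFF_NORMED); _,m,_,l=cv2.minMaxLoc(r); print(n,round(m,3),l[0]-8,l[1]-8)
E
```

```text
travel [np.float64(0.11097390218883646), np.float64(0.10987536837862659), np.float64(0.11051426706101977)]
block 0.987 0 0
bottle 0.534 0 0
flask 0.124 8 8
beaker 0.995 0 0
```

```bash
python3 - <<'E'
from plant import ctrl
print(ctrl.get_obs()["force"]); print(ctrl.close_job())
E
```

```text
[-0.32025788 -0.47225944 -0.11023014]
the job is handed in; nothing more can be done
None
```

I pressed the release tab down with the fingertips and pushed the jaw back to the end stop. I then backed the arm clear and handed the job in at about 21.6 s.

**Last checks**
- **Jaw:** it moved about 110 mm, measured on three plate corners in the scene view. That agrees with the ~108 mm gap to the stop I measured at the start, so the jaw probably began about 20 mm along its travel. At the stop it no longer moved, at 11 N of push.
- **Block and beaker:** template matching in the scene view showed 0 px of shift.
- **Flask and bottle:** the gripper hid them in the scene view, so that check failed. In the top view they are where they were, judged by eye.
- **Robot:** the force reading was at noise level, so nothing was being touched.

**What disagreed**
- **Reported tool height:** the real fingertips were about 30–37 mm higher than the reported TCP in both camera views, so I worked by force instead.
- **Tab press:** I did not notice the tab going down and took its stop for an obstacle, wrongly blaming the carriers or the tab's frame.
- **Extra force:** because of that I pressed several times, once to 46 N (about 49 N in total). I believe it was the fingertips on the pad. If any of it was the gripper's body, it would have passed the 40 N limit.
- **Tab angle:** I could not read it directly. I take the tab as down because the jaw slid freely at about 3 N, well past the 6 mm ratchet slack.

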